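# Lock the battery cap on the deck lantern

### The arm

A 6-joint arm with a two-finger parallel gripper is mounted at the origin on the work surface. World frame = base frame: x ahead of the robot, y to its left, z up, the work surface at z = 0. Lengths are in m, angles in rad, forces in N, time in s.
With the tool pointing down it reaches from about 0.35 to 0.8 m from the base axis. Payload 7.3 kg.
Tool frame: the origin (TCP) lies between the finger pads; the fingertips stand 25 mm ahead of it and the grasp point (between the pads) lies 6 mm ahead of it (r.tip_extent is the distance from the TCP to the fingertips, in m); z points along the fingers, y is the line along which they close (so a half turn about z gives the same grasp; the last joint's range is limited). The gripper opens to 85 mm and grips with 20 to 120 N. Pads are 22 mm wide; open, the fingers measure 114 mm over their backs; the gripper's body (76 mm by 85 mm) begins 54 mm behind the grasp point. The pads swing forward as they close: fully open they stand 13 mm farther back than shut.
Start: joints at [1.142, 0.342, 1.524, -0, 1.275, -0.146], TCP at [0.146, 0.504, 0.256] pointing down, gripper open.
Joint ranges: [-2.53, 2.53], [-0.77, 2.02], [0.04, 2.7], [-1, 4.14], [0.28, 2.66], [-3.11, 3.11]. Speed limits (rad/s): [2.57, 2.57, 3.14, 3.14, 3.14, 3.14].

### API

Orientations are given as a unit quaternion [x, y, z, w].
In Python, from workcell import r, command_gripper, optics gives the robot as it stands. The module is installed in compiled form; this text tells all that it offers. Calls block until the motion is done:
- r.reach(position, orientation): joint-space move of the TCP to a pose.
- r.move_straight(position, orientation=None, speed=0.15, max_force=None): straight line of the TCP; orientation=None keeps the orientation; speed is the mean speed in m/s. With max_force (N) it stops when the force on the tool has changed by that much, and returns True; else False.
- r.movej(angles): joint-space move.
- command_gripper(opening, force=None): finger opening in m; force is the grip in N (None keeps the last); returns when the fingers have stopped.
- r.hold(seconds).
- r.solve_ik(position, orientation): joint angles nearest the present ones, or None.
- r.read_state(): the state.
- optics.get_image(name): name is "side" or "top" or "wrist"; returns (picture, depth): 400x640x3 uint8, red, green, blue; 400x640 float32, m along the optical axis (not along the pixel's ray), 0 where there is no reading.
- optics.camera_model(name): a dict with "K" (3x3 intrinsics, pixels), "R" (3x3) and "t" (3): a world point X has camera coordinates R X + t; the wrist camera has in their place "tool_from_camera" (4x4, takes a point from camera to tool coordinates, whose origin is the TCP and whose axes are the flange's). Camera axes: x right, y down, z forward; pixel columns grow to the right and rows downward; lengths in m; the calibration is good to about 2 mm. A picture is of the moment at which its call begins: read the wrist's pose just before it. camera_model takes no time and is no camera call.
A pose or a line that the arm cannot do raises r.PlanningError and nothing moves.
- r.finish_job(): hands the job in; it is judged then, once.
The state is a dict: "time_s": time; "joint_positions": joint angles; "dq": joint speeds; "tau": joint torques, N m; "eef_pos": TCP position; "eef_rot": TCP orientation; "contact_force": force on the tool from outside, world axes, zero at the start; "torque": the same for the moment, N m; "grip_width": finger opening in m; "grip_force": force on a finger pad.
Only numpy, scipy, OpenCV 4.12 (cv2) and the standard library are available. Lean on these libraries where they do the work, as an engineer would, in place of code of your own. Each camera call takes 0.05 s, during which the arm holds its last target. There are 200 camera calls.

### The job

Close the deck lantern with its battery cap, the round one with two lugs on its rim: set the lugs into the two slots in the lantern's top, press down against the spring, give a quarter turn clockwise (seen from above) so the cap is locked under the lips, and let go. Do not knock over or shift the glass bead jar.

Things in the scene. Friction and masses are not known exactly. Their poses are not given: they have to be found in the camera images.
- cap_grip (a point): Battery cap, loose, aluminium, 0.12 kg: disc 56 mm wide, 12 thick, upright blade grip on it (50 long, 14 thick, up to 64 above the underside), two opposite rim lugs (16 wide, 6 thick, at the underside, reaching 43 from the axis) in line with the blade. Point: on the axis, in the blade, 46 above the underside; grip here across the blade. x along blade and lugs, z up. A plain lid with such a blade has no lugs
- lantern: Aluminium lantern, 108 mm wide, 117 tall, fixed upright on the upturned stool; toggle switch on its -x side. Origin: centre of its underside; z up. The lug slots in its top lie at its +x and -x. The cap turns clockwise only (from above), with its underside 97 to 104 above the origin, to stops 95 degrees on. Locked: blade along lantern y; when let go the spring lifts cap_grip to 152 above the origin
- lantern_mouth (a point): Centre of the lantern's open top, 117 mm above its origin. Well 98 mm wide, two opposite lips 5 thick centred on lantern +y and -y leave a 70 mm round opening and, between them, two slots about 60 degrees wide (the lugs have about 15 degrees, 5 mm play). In the well a brass plate lies 5 below this point on a spring of 600 N/m with 17 mm travel; turning the cap takes 5 to 9 N of push
- jar_center (a point): Closed round glass bead jar with a steel lid, 72 mm wide and 72 tall, standing loose on the stool: a bystander, to be left alone. Point: on its axis half-way up; z up.
Not all that is in view belongs to the job. Leave any black, green or turquoise look-alike of the part that bears cap_grip alone.

How it is judged:
At the end, for the whole second after the job is handed in: The cap sits level (within 8 degrees) in the lantern's well, on its axis within 12 mm, its lugs under the lips (cap_grip less than 157 mm above the lantern's origin) and turned to the locked position: blade along the lantern's y axis within 23 degrees (horizontal distance between cap_grip and lantern below 0.012 m and z of cap_grip in the frame of lantern below 0.157 m and angle between the x axis of cap_grip and the y axis of lantern, either way round below 0.4 rad and angle between cap_grip's own z axis and vertical below 0.15 rad); the robot touches nothing.
It fails at once if the glass bead jar is knocked over or shifted by more than 30 mm (distance of jar_center from where it was at the start of the episode above 0.03 m or angle between jar_center's own z axis and vertical above 0.5 rad).
It also fails if it takes over 48 s, if anything falls off the work surface, if the arm or the gripper's body presses on something with over 40 N, if the wrist force passes 120 N, or if a joint passes its speed limit or range.

## Working session

There is one attempt and no reset: what is moved stays moved. The work goes in short steps, each a Python script; the robot and the scene stay as the last script left them, time stands still between calls to the robot, and variables do not carry over. Pictures are saved under pics/ and viewed, at most 10 in all, crops included, and the job is handed in when it is done.

```bash
mkdir -p pics; cat > h.py <<'E'
import numpy as np, cv2
from workcell import r, command_gripper, optics
from scipy.spatial.transform import Rotation as Ro
def grab(n,save=None):
    s=r.read_state(); im,d=optics.get_image(n); m=optics.camera_model(n)
    K=np.array(m["K"])
    if n=="wrist":
        T=np.array(m["tool_from_camera"]); W=np.eye(4); W[:3,:3]=Ro.from_quat(s["eef_rot"]).as_matrix(); W[:3,3]=s["eef_pos"]
        C=W@T
    else:
        C=np.eye(4); R=np.array(m["R"]); C[:3,:3]=R.T; C[:3,3]=-R.T@np.array(m["t"])
    if save: cv2.imwrite(f"pics/{save}.png",im[:,:,::-1]); np.savez(f"pics/{save}.npz",im=im,d=d,K=K,C=C)
    return im,d,K,C
def cloud(d,K,C):
    v,u=np.mgrid[:d.shape[0],:d.shape[1]]
    P=np.stack([(u-K[0,2])/K[0,0]*d,(v-K[1,2])/K[1,1]*d,d],-1)
    return P@C[:3,:3].T+C[:3,3]
def ray(u,v,z,K,C):
    q=C[:3,:3]@np.linalg.solve(K,[u,v,1.]); return C[:3,3]+q*(z-C[2,3])/q[2]
def down(yaw):  # tool z down, tool y axis at world angle yaw
    y=np.array([np.cos(yaw),np.sin(yaw),0]); z=np.array([0,0,-1.]); x=np.cross(y,z)
    return Ro.from_matrix(np.stack([x,y,z],1)).as_quat()
E
python3 - <<'E'
from h import *
a=[grab(n,n) for n in("side","top","wrist")]
for x in a: print(x[2].round(1).tolist(),x[3].round(3).tolist())
print(r.read_state())
E
```

```text
[[371.3, 0.0, 317.6], [0.0, 371.3, 198.2], [0.0, 0.0, 1.0]] [[-0.995, -0.079, 0.063, 0.418], [-0.099, 0.674, -0.732, 0.62], [0.015, -0.734, -0.679, 0.853], [0.0, 0.0, 0.0, 1.0]]
[[447.7, 0.0, 322.3], [0.0, 447.7, 197.4], [0.0, 0.0, 1.0]] [[-0.017, -0.981, 0.195, 0.273], [-1.0, 0.018, 0.003, -0.166], [-0.006, -0.195, -0.981, 1.179], [0.0, 0.0, 0.0, 1.0]]
[[310.0, 0.0, 321.4], [0.0, 310.0, 200.1], [0.0, 0.0, 1.0]] [[0.279, 0.907, 0.315, 0.066], [0.96, -0.263, -0.094, 0.528], [-0.002, 0.328, -0.945, 0.373], [0.0, 0.0, 0.0, 1.0]]
{'time_s': 0.15, 'joint_positions': array([ 1.14199730e+00,  3.42552859e-01,  1.52477266e+00, -4.00977177e-05,
        1.27545130e+00, -1.46024561e-01]), 'dq': array([-0.00030864, -0.00072527, -0.00296491, -0.00037495,  0.00025129,
        0.00055241]), 'tau': array([ 1.21151919e-03, -4.33907712e+01, -2.46146590e+01, -2.67764235e-04,
        5.72676508e-03, -4.75633237e-05]), 'eef_pos': array([0.1463713 , 0.50389435, 0.25579941]), 'eef_rot': array([ 1.40910829e-01,  9.90022115e-01, -5.73232781e-04, -1.49447866e-04]), 'contact_force': array([-0.84598727, -0.26325131,  0.58827029]), 'torque': array([-0.01345908,  0.03719662, -0.02396669]), 'grip_force': 0.0, 'grip_width': 0.08543349931646667}
```

View pics/top.png

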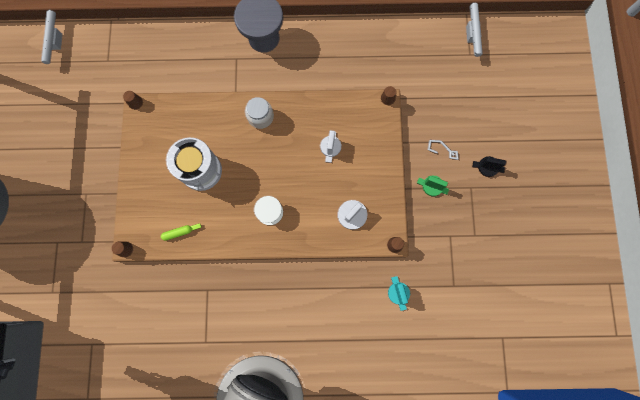

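View pics/side.png

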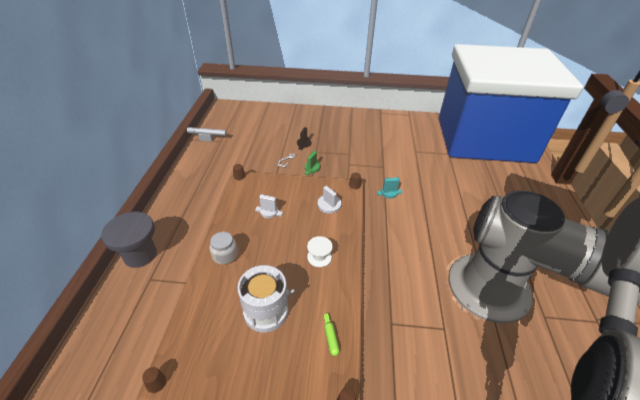

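The top view shows the lugged cap at (331,146), a plain lid at (352,215), the jar at (258,113) and the lantern at (190,160). In the side view the lantern's toggle is near (292,291). Next I measure these from depth.

```bash
python3 - <<'E'
from h import *
t=np.load("pics/top.npz"); s=np.load("pics/side.npz")
P=cloud(t["d"],t["K"],t["C"]); S=cloud(s["d"],s["K"],s["C"])
print("stool z",P[190,300,2],P[130,200,2],P[230,330,2], "side",S[280,215,2])
z0=np.median(P[180:200,290:320,2])
def obj(P,u0,u1,v0,v1,lo,hi):
    q=P[v0:v1,u0:u1].reshape(-1,3); q=q[(q[:,2]>z0+lo)&(q[:,2]<z0+hi)]; return q
def rep(n,q): 
    if len(q)<5: print(n,len(q)); return
    (c,sz,a)=cv2.minAreaRect((q[:,:2]*1000).astype(np.float32)); (cc,rr)=cv2.minEnclosingCircle((q[:,:2]*1000).astype(np.float32))
    print(n,len(q),"rect",np.round(c,1),np.round(sz,1),round(a,1),"circ",np.round(cc,1),round(rr,1),"zmax",(np.percentile(q[:,2],[5,50,98])-z0).round(4))
print("z0",z0)
rep("top lantern rim",obj(P,155,230,125,205,.108,.13)); rep("top plate",obj(P,155,230,125,205,.104,.1145))
rep("side lantern rim",obj(S,225,305,255,340,.108,.13))
for nm,A,b in(("top",P,(308,355,122,172)),("side",S,(245,290,185,225))):
    rep(nm+" cap all",obj(A,*b,.003,.08)); rep(nm+" blade",obj(A,*b,.05,.08)); rep(nm+" disc",obj(A,*b,.009,.016))
rep("jar",obj(P,235,280,90,135,.05,.09)); rep("lid blade",obj(P,330,375,195,235,.03,.09)); rep("cup",obj(P,250,290,190,230,.02,.09))
a=cv2.resize(t["im"][120:205,155:235],None,fx=5,fy=5,interpolation=2);b=cv2.resize(t["im"][115:200,300:360],None,fx=5,fy=5,interpolation=2)
cv2.imwrite("pics/crop1.png",np.hstack([a,b])[:,:,::-1])
E
```

```text
stool z 0.027818135135771582 0.03039833230233735 0.029749958464310167 side 0.03136643881609935
z0 0.031008928859042606
top lantern rim 1239 rect [577.3 155.2] [106.4 105.8] 87.3 circ [577.9 156.7] 54.9 zmax [0.1097 0.1152 0.1211]
top plate 623 rect [579.5 152.8] [107.1 100.4] 35.1 circ [578.2 155.7] 54.3 zmax [0.1058 0.1116 0.1144]
side lantern rim 1318 rect [579.9 157. ] [106.5 106.9] 8.3 circ [579.8 156.8] 54.8 zmax [0.1091 0.114  0.1182]
top cap all 588 rect [ 639.  -186.9] [123.8 136.4] 88.3 circ [ 642.4 -186.9] 88.2 zmax [0.0033 0.0106 0.0668]
top blade 110 rect [ 637.7 -186.2] [13.8 49.1] 80.7 circ [ 638.  -183.9] 24.6 zmax [0.0565 0.0636 0.0686]
top disc 191 rect [ 633.9 -189. ] [66.  54.9] 31.4 circ [ 630.8 -192.6] 37.5 zmax [0.0095 0.012  0.0155]
side cap all 391 rect [ 653.6 -214.7] [154.5 134.6] 68.1 circ [ 658.7 -224.3] 84.5 zmax [0.0037 0.0246 0.0644]
side blade 95 rect [ 639.9 -183.2] [17. 49.] 81.1 circ [ 640.1 -181.5] 24.6 zmax [0.0519 0.0609 0.0655]
side disc 83 rect [ 639.  -175.6] [54.1 32.1] 4.2 circ [ 640.1 -184.4] 27.6 zmax [0.0096 0.0112 0.0159]
jar 549 rect [ 7.212e+02 -3.000e-01] [62.7 68.8] 15.3 circ [722.7   0. ] 35.5 zmax [0.052  0.0709 0.0758]
lid blade 133 rect [ 452.7 -238. ] [13.9 49.1] 45.6 circ [ 453.1 -237.7] 24.6 zmax [0.0426 0.0629 0.0672]
cup 568 rect [464.2 -26.5] [65.4 66.1] 89.7 circ [464.2 -25. ] 34.2 zmax [0.0467 0.0502 0.0548]
```

View pics/crop1.png

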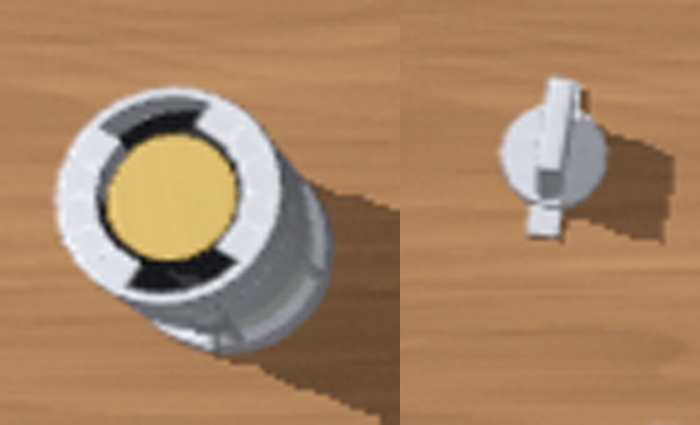

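The crop shows the lantern's slots at crop (153,118) and (180,275), so the slot axis is about +11° in the world. The cap's blade and lug point about −9°. Next I check the IK branches, then take close wrist looks at the lantern and the cap.

```bash
cat >> h.py <<'E'
def look(target,yaw,h,save):
    m=optics.camera_model("wrist"); T=np.array(m["tool_from_camera"]); R=Ro.from_quat(down(yaw)).as_matrix()
    c=R@T[:3,3]; a=R@T[:3,2]; tz=target[2]+h-c[2]  # camera h above target
    p=np.array([target[0]-c[0]+a[0]/a[2]*h, target[1]-c[1]+a[1]/a[2]*h, tz])
    r.reach(p,down(yaw)); r.hold(.15); return grab("wrist",save)
E
python3 - <<'E'
from h import *
d=np.radians
for b in (0,180):
    for n,p,y in(("grasp",[.639,-.185,.082],81),("ins",[.578,.156,.25],101),("insl",[.578,.156,.18],101),("lock",[.578,.156,.18],101-95)):
        q=r.solve_ik(p,down(d(y-b))); print(b,n,None if q is None else np.round(q,2))
E
```

```text
0 grasp [-0.4   0.76  1.3  -0.    1.08 -1.81]
0 ins [ 0.14  0.48  1.32 -0.    1.34 -1.63]
0 insl [ 0.14  0.54  1.42 -0.    1.18 -1.63]
0 lock [ 0.14  0.54  1.42 -0.    1.18  0.03]
180 grasp [-0.4   0.76  1.3  -0.    1.08  1.33]
180 ins [ 0.14  0.48  1.32 -0.    1.34  1.51]
180 insl [ 0.14  0.54  1.42 -0.    1.18  1.51]
180 lock None
```

```bash
python3 - <<'E'
from h import *
z0=.030
im,d,K,C=look([.578,.156,z0+.117],np.radians(20),.22,"wl")
P=cloud(d,K,C); q=P[(np.abs(P[...,2]-z0-.117)<.004)&(np.hypot(P[...,0]-.578,P[...,1]-.156)<.065)&(d>0)]
c,rr=cv2.minEnclosingCircle((q[:,:2]*1000).astype(np.float32)); print("rim",len(q),c,rr,np.median(q[:,2]))
c=np.array(c)/1000; o=q[:,:2]-c; rad=np.hypot(*o.T); ang=np.degrees(np.arctan2(o[:,1],o[:,0]))
m=(rad>.038)&(rad<.046); h=np.histogram(ang[m],bins=72,range=(-180,180))[0]; print(h.tolist())
im,d,K,C=look([.639,-.185,z0+.03],np.radians(81),.24,"wc")
P=cloud(d,K,C); near=np.hypot(P[...,0]-.639,P[...,1]+.185)<.06
print("stool",np.median(P[near&(P[...,2]<.037)][:,2]))
for lo,hi in((.058,.07),(.009,.016)):
    q=P[near&(P[...,2]>z0+lo)&(P[...,2]<z0+hi)]; print(lo,cv2.minAreaRect((q[:,:2]*1000).astype(np.float32)),cv2.minEnclosingCircle((q[:,:2]*1000).astype(np.float32)),np.median(q[:,2]))
a=[cv2.imread(f"pics/{n}.png") for n in("wl","wc")]
cv2.imwrite("pics/w2.png",cv2.resize(np.hstack(a),(800,250),interpolation=cv2.INTER_AREA)); print(r.read_state()["time_s"])
E
```

```text
rim 6829 (580.0125122070312, 156.8446044921875) 53.924400329589844 0.14700263942760122
[0, 0, 0, 0, 0, 0, 0, 0, 12, 48, 44, 41, 44, 42, 42, 40, 44, 41, 42, 42, 38, 46, 37, 44, 41, 41, 38, 43, 42, 40, 44, 33, 0, 0, 0, 0, 0, 0, 0, 0, 0, 0, 0, 0, 11, 51, 52, 51, 55, 58, 55, 57, 54, 59, 57, 60, 56, 61, 56, 58, 59, 57, 61, 57, 56, 55, 58, 39, 0, 0, 0, 0]
stool 0.030109168725575508
0.058 ((639.9696655273438, -185.53021240234375), (13.643433570861816, 49.94953536987305), 80.5106430053711) ((640.1428833007812, -185.13291931152344), 25.08567237854004) 0.09373883081225325
0.009 ((639.309326171875, -185.5831298828125), (55.25970458984375, 53.82403564453125), 79.40131378173828) ((640.0932006835938, -185.55740356445312), 28.06850814819336) 0.042055799428866114
3.975
```

View pics/w2.png

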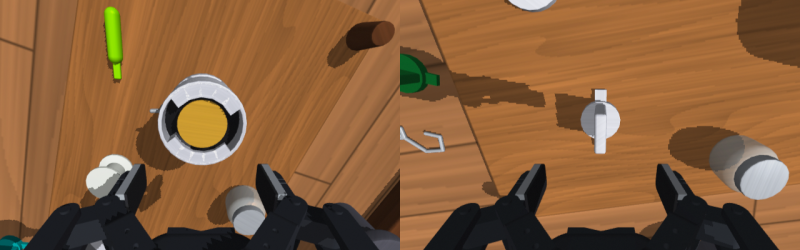

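The left view shows the lantern with its toggle at about −x and clear slots. The right view shows the lugged cap clear of its neighbours. From depth, the slot axis is +11.2° with the lantern at (0.580, 0.157), and the cap is at (0.640, −0.185) with its blade at −9.5°. Next I grasp the cap and carry it over.

```bash
python3 - <<'E'
from h import *
y=np.radians(80.5); p=np.array([.640,-.1854,.082])
command_gripper(.06)
r.reach(p+[0,0,.1],down(y)); print(r.move_straight(p,speed=.12,max_force=15))
command_gripper(0,70); s=r.read_state(); print(s["grip_width"],s["grip_force"],s["eef_pos"],s["time_s"])
np.save("g.npy",s["eef_pos"])
r.move_straight(p+[0,0,.19],speed=.2)
r.reach([.580,.1568,.275],down(np.radians(101.2))); r.hold(.2)
s=r.read_state(); print(s["grip_width"],s["contact_force"],s["eef_pos"],s["time_s"])
im,*_=grab("wrist","h1"); im2,*_=grab("top","h2")
cv2.imwrite("pics/h.png",np.hstack([cv2.resize(im[150:400],(480,188)),cv2.resize(im2[110:210,140:270],(260,188))])[:,:,::-1])
E
```

```text
False
0.01298653185043013 68.19292902946472 [ 0.64020836 -0.18553075  0.08252998] 6.0667
0.013228290822820562 [-0.14676215  0.14618752 -1.41341905] [0.58047466 0.15563535 0.2748326 ] 8.675
```

View pics/h.png

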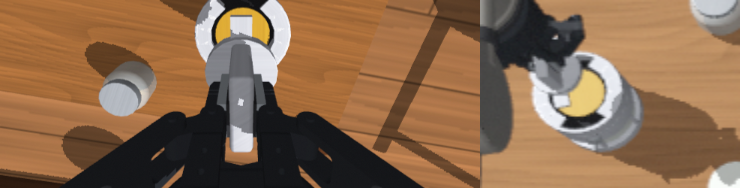

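The cap is held (13 mm blade) above the mouth, with its lug visible in line with the slots. Next I lower, press and check.

```bash
python3 - <<'E'
from h import *
g=np.load("g.npy"); c=np.array([.580,.1568]); o=down(np.radians(101.2))
f0=r.read_state()["contact_force"]
def rep(n): s=r.read_state(); print(n,s["eef_pos"].round(4),(s["contact_force"]-f0).round(1),s["torque"].round(2),round(s["grip_width"],4),s["time_s"])
h=r.move_straight([*c,g[2]+.122],o,speed=.08,max_force=12); rep(h)
if not h:
    h=r.move_straight([*c,g[2]+.113],o,speed=.03,max_force=8); rep(h)
if not h:
    h=r.move_straight([*c,g[2]+.1003],o,speed=.03,max_force=15); r.hold(.2); rep(h)
E
```

```text
False [0.5803 0.1568 0.2051] [0.  0.  1.6] [ 0.02  0.08 -0.02] 0.0132 9.8083
False [0.5799 0.1568 0.1953] [0.1 0.  1.4] [ 0.03  0.   -0.01] 0.0133 10.2583
False [0.5804 0.1569 0.1836] [ 1.2 -0.   6.7] [-0.01  0.09  0.01] 0.0134 11.0333
```

```bash
python3 - <<'E'
from h import *
g=np.load("g.npy"); c=[.580,.1568,g[2]+.0997]
for a in (15,35,55,75,91):
    r.reach(c,down(np.radians(101.2-a))); r.hold(.1)
    s=r.read_state(); R=Ro.from_quat(s["eef_rot"]).as_matrix(); print(a,101.2-np.degrees(np.arctan2(R[1,1],R[0,1])),s["eef_pos"].round(4),s["contact_force"].round(1),s["torque"].round(2),round(s["grip_width"],4),s["time_s"])
    if abs(s["torque"][2])>3 or np.abs(s["contact_force"]).max()>30: print("stop"); break
E
```

```text
15 15.010090218663478 [0.5804 0.1569 0.183 ] [-0.1  0.1  5.8] [ 0.    0.07 -0.04] 0.0131 11.4917
35 35.01136253836883 [0.5805 0.1569 0.183 ] [ 0.2 -0.5  6.1] [ 0.04  0.07 -0.04] 0.0132 12.0167
55 55.00539261369845 [0.5805 0.1569 0.1831] [-0.1  0.   4.9] [ 0.01  0.01 -0.11] 0.013 12.5417
75 75.00919653087905 [0.5805 0.1569 0.1831] [ 0.5 -0.4  5.5] [-0.    0.01 -0.11] 0.0133 13.0667
91 91.00568023186634 [0.5803 0.1569 0.183 ] [-0.4  0.1  5.6] [-0.    0.07 -0.07] 0.0129 13.5417
```

```bash
python3 - <<'E'
from h import *
g=np.load("g.npy"); o=down(np.radians(10.2))
r.move_straight([.580,.1568,g[2]+.1045],o,speed=.03); command_gripper(.05); 
r.move_straight([.580,.1568,g[2]+.22],o,speed=.15)
r.reach([.45,.1,.36],o); r.hold(.2)
res=[]
im,d,K,C=grab("top","f1"); P=cloud(d,K,C)
q=P[(np.hypot(P[...,0]-.58,P[...,1]-.157)<.04)&(P[...,2]>.030+.145)&(P[...,2]<.22)]
print(len(q),cv2.minAreaRect((q[:,:2]*1000).astype(np.float32)),np.percentile(q[:,2],[50,95])-.030)
im2,d,K,C=grab("wrist","f2"); P=cloud(d,K,C)
q=P[(np.hypot(P[...,0]-.58,P[...,1]-.157)<.04)&(P[...,2]>.030+.16)&(P[...,2]<.22)]
if len(q)>5: print(len(q),cv2.minAreaRect((q[:,:2]*1000).astype(np.float32)),np.percentile(q[:,2],[50,95])-.030)
cv2.imwrite("pics/f.png",np.hstack([cv2.resize(im[100:210,140:290],(409,300)),cv2.resize(im2,(480,300))])[:,:790,::-1]); print(r.read_state()["time_s"])
E
```

```text
163 ((579.7534790039062, 151.58717346191406), (14.576000213623047, 39.82219314575195), 7.804792404174805) [0.16903703 0.17409092]
1052 ((580.5615844726562, 157.59193420410156), (14.787131309509277, 49.7075309753418), 9.124156951904297) [0.16951004 0.17092919]
16.1667
```

View pics/f.png

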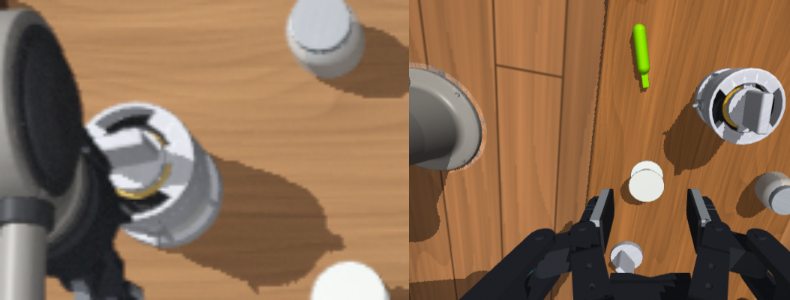

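Both views show the cap locked: the blade lies across the slots, the blade top is at 170 mm (so cap_grip is at about 152 mm), it is centred within about 1 mm, and the jar is in place.

```bash
python3 -c "
from h import *
print(r.finish_job())"
```

```text
the job is handed in; nothing more can be done
None
```

The lantern is closed: the battery cap is locked under the lips, with cap_grip about 152 mm above the lantern's origin and the blade within about 2° of the lantern's y axis. The jar was not touched, and I handed the job in at about 16 s; no verdict came back.

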